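Reverse the row of sockets into the steel rack

TASK

Move the four colour-sleeved sockets from the cups of the black rack into the empty bare metal rack in the reverse of the order they stand in now, one to each pocket, so that the row will read right when the rack is turned to face the boiler: the socket now at the left end of its row goes into the right-end pocket, the second from the left into the second from the right, and so on (both rows seen from the same side). Set each one down upright on the pocket's floor without dropping it, and let go of all of them.

Things in the scene. Friction and masses are not known exactly. Their poses are not given: they have to be found in the camera images.
- red_socket: deep wrench socket with a red plastic sleeve and bright steel bands: a plain upright cylinder 30 mm in diameter and 75 mm tall, about 0.18 kg, loose. Origin at the centre of its underside, z up along its axis; its yaw means nothing. It starts standing in the cup of its own colour.
- yellow_socket: deep wrench socket with a yellow plastic sleeve and bright steel bands: a plain upright cylinder 30 mm in diameter and 75 mm tall, about 0.18 kg, loose. Origin at the centre of its underside, z up along its axis; its yaw means nothing. It starts standing in the cup of its own colour.
- blue_socket: deep wrench socket with a blue plastic sleeve and bright steel bands: a plain upright cylinder 30 mm in diameter and 75 mm tall, about 0.18 kg, loose. Origin at the centre of its underside, z up along its axis; its yaw means nothing. It starts standing in the cup of its own colour.
- green_socket: deep wrench socket with a green plastic sleeve and bright steel bands: a plain upright cylinder 30 mm in diameter and 75 mm tall, about 0.18 kg, loose. Origin at the centre of its underside, z up along its axis; its yaw means nothing. It starts standing in the cup of its own colour.
- red_cup: square black cup with a red rim and a red tab on its robot side, fixed on the black rack and never moving: 50 mm square outside, 44 mm inside, open at the top, 24 mm tall over its rim, floor 3 mm thick. Origin at the centre of its underside, which is 8 mm above the table; x and y along its sides, parallel to the black rack's. It marks where its socket stood at the start.
- yellow_cup: square black cup with a yellow rim and a yellow tab on its robot side, fixed on the black rack and never moving: 50 mm square outside, 44 mm inside, open at the top, 24 mm tall over its rim, floor 3 mm thick. Origin at the centre of its underside, which is 8 mm above the table; x and y along its sides, parallel to the black rack's. It marks where its socket stood at the start.
- blue_cup: square black cup with a blue rim and a blue tab on its robot side, fixed on the black rack and never moving: 50 mm square outside, 44 mm inside, open at the top, 24 mm tall over its rim, floor 3 mm thick. Origin at the centre of its underside, which is 8 mm above the table; x and y along its sides, parallel to the black rack's. It marks where its socket stood at the start.
- green_cup: square black cup with a green rim and a green tab on its robot side, fixed on the black rack and never moving: 50 mm square outside, 44 mm inside, open at the top, 24 mm tall over its rim, floor 3 mm thick. Origin at the centre of its underside, which is 8 mm above the table; x and y along its sides, parallel to the black rack's. It marks where its socket stood at the start.
- black_rack: flat black silicone strip carrying the row of four cups, fixed: 74 mm (its x) by 236 mm (its y, along the row), 8 mm thick. Origin at the centre of its underside on the table; x points away from the robot and y to the robot's left, both within about 0.3 rad. The cup centres lie on its y axis at y = +81, +27, -27 and -81 mm; which colour is where varies.
- steel_rack: empty bare metal rack, an open tray with four square pockets in a row, fixed: 58 mm (its x) by 220 mm (its y, along the row), 26 mm tall, walls and floor 4 mm thick. Origin at the centre of its underside on the table; x points away from the robot and y to the robot's left, both within about 0.3 rad. Pocket centres at x = 0, y = +81, +27, -27 and -81 mm; each pocket is 50 mm by 50 mm inside, its floor 4 mm above the table.

How it is judged (in metres and radians):
At the end, for the whole second after the job is handed in: Each socket stands in the steel-rack pocket that mirrors its own-colour cup's place in the black rack (cup at y, socket at -y), within 13 mm of the pocket's centre each way, underside at most 8 mm above the rack's underside, tilted under 0.12 rad, at rest (0.02 m/s), not touched by the fingers (((y of red_cup in the frame of black_rack between 0.061 and 0.101 m and y of red_socket in the frame of steel_rack between -0.094 and -0.068 m) or (y of red_cup in the frame of black_rack between 0.007 and 0.047 m and y of red_socket in the frame of steel_rack between -0.04 and -0.014 m) or (y of red_cup in the frame of black_rack between -0.047 and -0.007 m and y of red_socket in the frame of steel_rack between 0.014 and 0.04 m) or (y of red_cup in the frame of black_rack between -0.101 and -0.061 m and y of red_socket in the frame of steel_rack between 0.068 and 0.094 m)) and x of red_socket in the frame of steel_rack between -0.013 and 0.013 m and z of red_socket in the frame of steel_rack between 0 and 0.008 m and angle between each of red_socket, yellow_socket, blue_socket, green_socket's own z axis and vertical below 0.12 rad and linear speed of each of red_socket, yellow_socket, blue_socket, green_socket below 0.02 m/s and contact force between the fingers and red_socket below 0.1 N and ((y of yellow_cup in the frame of black_rack between 0.061 and 0.101 m and y of yellow_socket in the frame of steel_rack between -0.094 and -0.068 m) or (y of yellow_cup in the frame of black_rack between 0.007 and 0.047 m and y of yellow_socket in the frame of steel_rack between -0.04 and -0.014 m) or (y of yellow_cup in the frame of black_rack between -0.047 and -0.007 m and y of yellow_socket in the frame of steel_rack between 0.014 and 0.04 m) or (y of yellow_cup in the frame of black_rack between -0.101 and -0.061 m and y of yellow_socket in the frame of steel_rack between 0.068 and 0.094 m)) and x of yellow_socket in the frame of steel_rack between -0.013 and 0.013 m and z of yellow_socket in the frame of steel_rack between 0 and 0.008 m and contact force between the fingers and yellow_socket below 0.1 N and ((y of blue_cup in the frame of black_rack between 0.061 and 0.101 m and y of blue_socket in the frame of steel_rack between -0.094 and -0.068 m) or (y of blue_cup in the frame of black_rack between 0.007 and 0.047 m and y of blue_socket in the frame of steel_rack between -0.04 and -0.014 m) or (y of blue_cup in the frame of black_rack between -0.047 and -0.007 m and y of blue_socket in the frame of steel_rack between 0.014 and 0.04 m) or (y of blue_cup in the frame of black_rack between -0.101 and -0.061 m and y of blue_socket in the frame of steel_rack between 0.068 and 0.094 m)) and x of blue_socket in the frame of steel_rack between -0.013 and 0.013 m and z of blue_socket in the frame of steel_rack between 0 and 0.008 m and contact force between the fingers and blue_socket below 0.1 N and ((y of green_cup in the frame of black_rack between 0.061 and 0.101 m and y of green_socket in the frame of steel_rack between -0.094 and -0.068 m) or (y of green_cup in the frame of black_rack between 0.007 and 0.047 m and y of green_socket in the frame of steel_rack between -0.04 and -0.014 m) or (y of green_cup in the frame of black_rack between -0.047 and -0.007 m and y of green_socket in the frame of steel_rack between 0.014 and 0.04 m) or (y of green_cup in the frame of black_rack between -0.101 and -0.061 m and y of green_socket in the frame of steel_rack between 0.068 and 0.094 m)) and x of green_socket in the frame of steel_rack between -0.013 and 0.013 m and z of green_socket in the frame of steel_rack between 0 and 0.008 m and contact force between the fingers and green_socket below 0.1 N).
It fails at once if the red socket is dropped or thrown: it moves faster than 0.6 m/s with no finger touching it (linear speed of red_socket above 0.6 m/s and contact force between the fingers and red_socket below 0.05 N).
It fails at once if the yellow socket is dropped or thrown: it moves faster than 0.6 m/s with no finger touching it (linear speed of yellow_socket above 0.6 m/s and contact force between the fingers and yellow_socket below 0.05 N).
It fails at once if the blue socket is dropped or thrown: it moves faster than 0.6 m/s with no finger touching it (linear speed of blue_socket above 0.6 m/s and contact force between the fingers and blue_socket below 0.05 N).
It fails at once if the green socket is dropped or thrown: it moves faster than 0.6 m/s with no finger touching it (linear speed of green_socket above 0.6 m/s and contact force between the fingers and green_socket below 0.05 N).
It also fails if it takes over 99 s, if anything falls off the work surface, if the arm or the gripper's body presses on something with over 40 N, if the wrist force passes 120 N, or if a joint passes its speed limit or range.

ROBOT

A 6-joint arm with a two-finger parallel gripper is mounted at the origin on the work surface. World frame = base frame: x ahead of the robot, y to its left, z up, the work surface at z = 0. Lengths are in mm, angles in rad, forces in N, time in s.
With the tool pointing down it reaches from about 275 to 1000 mm from the base axis. Payload 8.4 kg.
Tool frame: the origin (TCP) lies on the centre line of the jaws, within the pads' length; the fingertips stand r.tip_reach ahead of it and the grasp point (between the pads) lies 11 mm behind it (r.tip_reach is the distance from the TCP to the fingertips, in mm); z points along the fingers, y is the line along which they close (so a half turn about z gives the same grasp; the last joint's range is limited). The gripper opens to 85 mm and grips with 20 to 120 N. Pads are 22 mm wide; open, the fingers measure 114 mm over their backs; the gripper's body (76 mm by 85 mm) begins 54 mm behind the grasp point. The pads swing forward as they close: fully open they stand 13 mm farther back than shut.
Start: joints at [1.179, 0.353, 1.633, -0, 1.155, -0.002], TCP at [237.501, 578.119, 239.281] pointing down, gripper open.
Joint ranges: [-2.63, 2.63], [-0.92, 2.1], [0.06, 2.66], [-1.3, 4.44], [0, 2.69], [-3.02, 3.02]. Speed limits (rad/s): [2.22, 2.22, 2.79, 3.14, 3.14, 3.14].

INTERFACE

Orientations are given as [roll, pitch, yaw] about the fixed x, y, z axes, in that order (R = Rz(yaw) Ry(pitch) Rx(roll)).
In Python, from rig import r gives the robot as it stands.
- The arm moves only by the tool carry_out, never from a script. Its argument "targets" is a list of rows, each an object with "dp": the shift along the tool's x, y, z in mm, a list of three; "yaw": the turn about the tool's z in degrees. A call has 1 to 12 rows; each row is the pose to reach, as a shift and turn from the pose commanded when the call began, along the tool's axes at that moment; what a row does not reach only later rows make up. A row lasts 1/8 s, in which the tool goes at most 62.5 mm and 10.7 degrees, less where a joint would pass 70% of its speed; a pose out of reach is approached as far as the arm can. A call with a gripper value outside its range is refused whole. "fingers" is the opening, from -1 (shut) to 1 (fully open), so that 0 is half open, set as the call begins (left out, the last holds). The fingers move at their own pace and stop on an object; "grip_force" is the grip in N (left out, the last holds). Time passes only in rows, so rows that repeat a pose let the fingers close. It gives the time, the measured TCP pose, the force, the opening and the grip force at its end, in the units of the state.
- r.sense(): the state, without advancing time (a new reading comes with each control period).
- r.grab_frame(name): name is "side" or "top" or "wrist"; returns the picture (384x512x3 uint8, red, green, blue); there is no depth.
- r.get_calibration(name): a dict with "fx", "fy", "cx", "cy" (pixels), "rvec" (rotation vector, rad) and "tvec" (3), from world to camera coordinates, as OpenCV has them. Camera axes: x right, y down, z forward; pixel columns grow to the right and rows downward; lengths in mm; the calibration is good to about 2 mm. A picture is of the moment at which its call begins: read the wrist's pose just before it. get_calibration takes no time and is no camera call; for the wrist camera it gives the pose at the moment of the call.
- r.sign_off(): hands the job in; it is judged then, once.
The state is a dict: "clock": time; "qpos": joint angles; "qvel": joint speeds; "joint_efforts": joint torques, N m; "eef_pos": TCP position; "tcp_rot": TCP orientation; "contact_force": force on the tool from outside, world axes, zero at the start; "wrist_torque": the same for the moment, N m; "opening": opening from 0.0 (shut) to 1.0 (fully open); "grasp_force": force on a finger pad.
Only numpy, scipy, OpenCV 4.12 (cv2) and the standard library are available. Lean on these libraries where they do the work, as an engineer would, in place of code of your own. Each camera call takes 0.05 s, during which the arm holds its last target. There are 200 camera calls.

## Working session

There is one attempt and no reset: what is moved stays moved. The work goes in short steps, Python scripts to look and compute and a tool call to move; the robot and the scene stay as the last step left them, time stands still between calls to the robot, and variables do not carry over. Pictures are saved under pics/ and viewed, at most 14 in all, crops included, and the job is handed in when it is done.

Besides the shell and the picture viewer there is one more tool, called as name(argument=value, ...) on one line, values as JSON. carry_out: Moves the arm, as the interface text tells. Its arguments: {"type":"object","properties":{"targets":{"type":"array","items":{"type":"object","properties":{"dp":{"type":"array","items":{"type":"number"}},"yaw":{"type":"number"}}}},"fingers":{"type":"number"},"grip_force":{"type":"number"}},"required":["targets"]}

```bash
mkdir -p pics
python3 - <<'E'
from rig import r
import cv2
print(r.sense(), r.tip_reach)
for n in ("top","side"):
    cv2.imwrite(f"pics/{n}0.png", r.grab_frame(n)[...,::-1]); print(r.get_calibration(n))
E
```

```text
{'clock': 0.0, 'qpos': array([ 1.17860941e+00,  3.53635631e-01,  1.63415938e+00, -9.71578627e-06,
        1.15521955e+00, -2.38298308e-03]), 'qvel': array([ 6.35915444e-04, -4.54461265e-04,  7.49609985e-04,  1.60231041e-03,
       -5.00582784e-05,  7.50108279e-04]), 'joint_efforts': array([-1.22715701e-03, -6.05254126e+01, -3.42060256e+01, -1.13157630e-04,
        9.48703353e-03, -8.67748156e-06]), 'eef_pos': array([237.31165842, 577.66874783, 238.55869944]), 'tcp_rot': array([-3.14017073e+00,  5.49481708e-06,  2.75179265e+00]), 'contact_force': array([ 0.40192687, -0.24962445, -0.28358338]), 'wrist_torque': array([ 0.03008624, -0.02466678,  0.0216707 ]), 'grasp_force': 0.0, 'opening': 1.0013702661806416} 8.0
{'fx': 412.7209073984564, 'fy': 412.7209073984564, 'cx': 251.3151800314648, 'cy': 193.19900276096422, 'rvec': array([ 2.12228306, -2.1866179 ,  0.07977565]), 'tvec': array([ 24.54726294, 546.38725651, 742.1035244 ])}
{'fx': 411.2861061795882, 'fy': 411.2861061795882, 'cx': 258.9046528370225, 'cy': 197.18007484715253, 'rvec': array([ 0.1902434 , -2.8261973 ,  1.18922511]), 'tvec': array([532.03900466, 100.24843845, 927.98443524])}
```

View pics/top0.png

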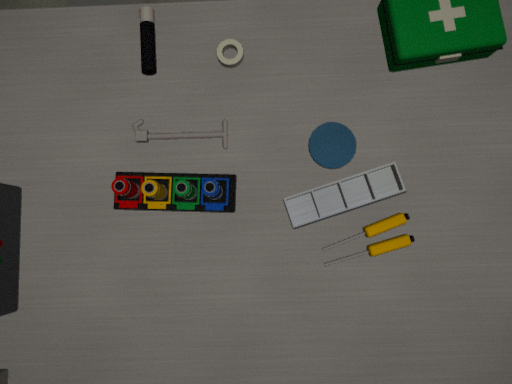

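View pics/side0.png

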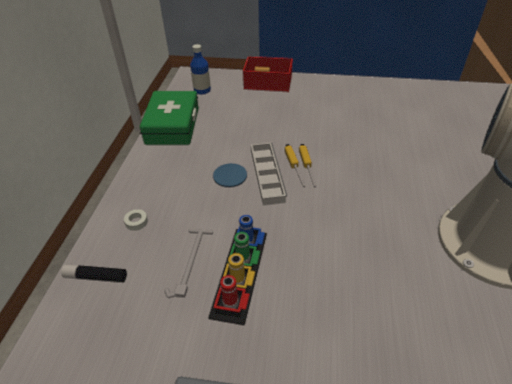

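The top view shows the black rack at about (174,192), reading red, yellow, green, blue from left (+y) to right. The steel rack is at about (345,195), tilted. The side view agrees. I'll enlarge the top view to get the corners.

Run:
```python
import cv2, numpy as np
im=cv2.imread("pics/top0.png")
a=cv2.resize(im[160:225,105:245],None,fx=5,fy=5,interpolation=cv2.INTER_CUBIC)
b=cv2.resize(im[155:235,275:415],None,fx=5,fy=5,interpolation=cv2.INTER_CUBIC)
a=cv2.convertScaleAbs(a,alpha=1.8,beta=20)
cv2.imwrite("pics/a.png",a[:300]);cv2.imwrite("pics/b.png",b)
```

```text
(no output)
```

View pics/a.png

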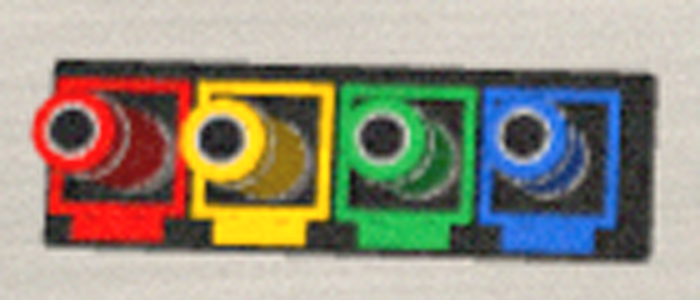

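View pics/b.png

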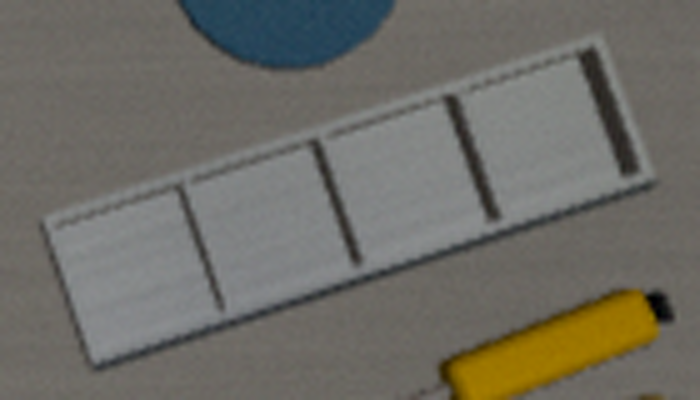

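Crop offsets: a uses (105,160) and b uses (275,155), both at ×5. In crop a the socket tops are red (74,130), yellow (221,138), green (383,138) and blue (525,136). In crop b the steel outer corners are (42,218), (602,36), (655,181) and (96,363). I'll fit poses from these and overlay them on the side view as a check.

```bash
cat > h.py <<'E'
from rig import r
import numpy as np, cv2
from scipy.optimize import least_squares
def proj(c,P):
    K=np.array([[c['fx'],0,c['cx']],[0,c['fy'],c['cy']],[0,0,1.]])
    return cv2.projectPoints(np.array(P,float).reshape(-1,3),np.array(c['rvec']),np.array(c['tvec']),K,None)[0][:,0]
def inv(c,uv,z):
    R=cv2.Rodrigues(np.array(c['rvec']))[0]; t=np.array(c['tvec'])
    d=R.T@np.array([(uv[0]-c['cx'])/c['fx'],(uv[1]-c['cy'])/c['fy'],1]); o=-R.T@t
    return (o+d*(z-o[2])/d[2])[:2]
def body(p,q):
    q=np.array(q,float); c,s=np.cos(p[2]),np.sin(p[2])
    return np.c_[p[0]+c*q[:,0]-s*q[:,1],p[1]+s*q[:,0]+c*q[:,1],q[:,2]]
def fit(c,q,uv,p0): 
    f=lambda p:(proj(c,body(p,q))-uv).ravel()
    s=least_squares(f,p0); return s.x,np.abs(s.fun).max()
E
python3 - <<'E'
from h import *
np.set_printoptions(precision=3,suppress=True)
T=r.get_calibration("top");S=r.get_calibration("side")
cr=lambda L,o:(np.array(L,float)+.5)/5-.5+np.array(o)
def rect(x,y,z): return [[x,y,z],[x,-y,z],[-x,-y,z],[-x,y,z]]
cu=cr([(57,63),(655,76),(650,262),(45,245)],(105,160))
p0=list(inv(T,cu.mean(0),8))+[0]
B,e=fit(T,rect(37,118,8),cu,p0);print("black",B,e)
su=cr([(42,218),(602,36),(655,181),(96,363)],(275,155))
St,e2=fit(T,rect(29,110,26),su,list(inv(T,su.mean(0),26))+[.3]);print("steel",St,e2)
so=cr([(74,130),(221,138),(383,138),(525,136)],(105,160))
tops=np.array([inv(T,u,86) for u in so]); print(tops)
print("cups",body(B,[[0,y,8] for y in(81,27,-27,-81)])[:,:2])
print("pockets",body(St,[[0,y,4] for y in(81,27,-27,-81)])[:,:2])
im=cv2.imread("pics/side0.png");im=cv2.resize(im,None,fx=4,fy=4,interpolation=cv2.INTER_CUBIC)
pl=lambda P,c:cv2.polylines(im,[np.int32(proj(S,P)*4+1.5)],True,c,1)
pl(body(B,rect(37,118,8)),(255,255,255)); pl(body(St,rect(29,110,26)),(0,0,255))
a=np.linspace(0,6.28,40)
for t in tops: pl(np.c_[t[0]+15*np.cos(a),t[1]+15*np.sin(a),0*a+86],(255,0,255))
cv2.imwrite("pics/ov.png",im[540:1300,820:1180][:600*2][::1][:, :] if 0 else cv2.resize(im[540:1300,800:1240],None,fx=.78,fy=.78))
E
```

```text
black [556.382 156.549  -0.056] 0.8087657184917134
steel [ 539.394 -164.631    0.286] 0.6886704591649391
[[561.486 236.718]
 [557.02  184.968]
 [555.21  128.216]
 [554.329  78.684]]
cups [[560.956 237.42 ]
 [557.907 183.506]
 [554.858 129.592]
 [551.809  75.678]]
pockets [[ 516.564  -86.915]
 [ 531.784 -138.726]
 [ 547.004 -190.537]
 [ 562.223 -242.348]]
```

View pics/ov.png

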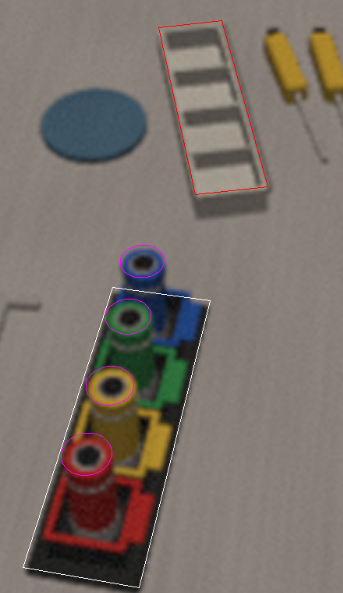

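The overlay matches both racks and all four socket tops. The mapping is red to pocket (562,-242), yellow to (547,-190.5), green to (532,-138.7) and blue to (516.6,-86.9). The jaws will close across the row. Next is a helper that converts world waypoints to tool-axis rows.

```bash
cat > mv.py <<'E'
import numpy as np
PK=dict(r=(561.5,236.7),y=(557,185),g=(555.2,128.2),b=(554.3,78.7))
PL=dict(r=(562.2,-242.3),y=(547,-190.5),g=(531.8,-138.7),b=(516.6,-86.9))
YP,YS=np.pi/2-.056,np.pi/2+.286
def rel(a,b):  # a,b=(x,y,z,yaw): shift in tool axes of a, turn in deg
    d=np.subtract(b,a);c,s=np.cos(a[3]),np.sin(a[3])
    return np.round([c*d[0]+s*d[1],s*d[0]-c*d[1],-d[2],-np.degrees(d[3])],1).tolist()
E
python3 - <<'E'
from mv import *
print("first",rel((237.5,578.1,239.3,2.752),(*PK['r'],160,YP)))
ks='rygb'
for i,k in enumerate(ks):
    print(k,"carry",rel((*PK[k],160,YP),(*PL[k],160,YS)))
    if i<3: print("back",rel((*PL[k],160,YS),(*PK[ks[i+1]],160,YP)))
E
```

```text
first [-429.4, -192.8, 79.3, 70.9]
r carry [-478.2, 27.5, -0.0, -19.6]
back [411.4, 115.6, -0.0, 19.6]
y carry [-375.5, 11.0, -0.0, -19.6]
back [303.4, 97.8, -0.0, 19.6]
g carry [-267.8, -8.4, -0.0, -19.6]
back [202.2, 82.9, -0.0, 19.6]
b carry [-167.5, -28.4, -0.0, -19.6]
```

carry_out(targets=[{"dp": [-48, -21, 9], "yaw": 8}, {"dp": [-96, -43, 18], "yaw": 16}, {"dp": [-143, -64, 26], "yaw": 24}, {"dp": [-191, -86, 35], "yaw": 32}, {"dp": [-239, -107, 44], "yaw": 40}, {"dp": [-286, -129, 53], "yaw": 48}, {"dp": [-334, -150, 62], "yaw": 55}, {"dp": [-382, -171, 70], "yaw": 63}, {"dp": [-429.4, -192.8, 79.3], "yaw": 70.9}, {"dp": [-429.4, -192.8, 79.3], "yaw": 70.9}, {"dp": [-429.4, -192.8, 79.3], "yaw": 70.9}], fingers=0.5, grip_force=40)

```text
clock: 1.48
eef_pos: [561.0, 236.6, 159.6]
tcp_rot: [-3.141, 0.0, 1.515]
contact_force: [-0.3, 0.3, -0.5]
opening: 0.749
grasp_force: 0.0
```

carry_out(targets=[{"dp": [0, 0, 30]}, {"dp": [0, 0, 60]}, {"dp": [0, 0, 85]}, {"dp": [0, 0, 100]}, {"dp": [0, 0, 106]}, {"dp": [0, 0, 106]}, {"dp": [0, 0, 106]}])

```text
schema error: expected keys dp, yaw
```

carry_out(targets=[{"dp": [0, 0, 0]}, {"dp": [0, 0, 0]}, {"dp": [0, 0, 0]}, {"dp": [0, 0, 0]}, {"dp": [0, 0, 0]}, {"dp": [0, 0, 0]}], fingers=-1, grip_force=40)

```text
schema error: expected keys dp, yaw
```

carry_out(targets=[{"dp": [0, 0, 30], "yaw": 0}, {"dp": [0, 0, 60], "yaw": 0}, {"dp": [0, 0, 85], "yaw": 0}, {"dp": [0, 0, 100], "yaw": 0}, {"dp": [0, 0, 106], "yaw": 0}, {"dp": [0, 0, 106], "yaw": 0}, {"dp": [0, 0, 106], "yaw": 0}])

```text
clock: 2.35
eef_pos: [562.0, 237.0, 54.9]
tcp_rot: [3.14, -0.001, 1.514]
contact_force: [0.9, 0.6, 0.1]
opening: 0.751
grasp_force: 0.0
```

carry_out(targets=[{"dp": [0, 0, 0], "yaw": 0}, {"dp": [0, 0, 0], "yaw": 0}, {"dp": [0, 0, 0], "yaw": 0}, {"dp": [0, 0, 0], "yaw": 0}, {"dp": [0, 0, 0], "yaw": 0}, {"dp": [0, 0, 0], "yaw": 0}], fingers=-1, grip_force=40)

```text
clock: 3.1
eef_pos: [561.6, 236.7, 54.5]
tcp_rot: [3.141, -0.0, 1.514]
contact_force: [-0.8, -1.3, 5.8]
opening: 0.34
grasp_force: 39.3
```

Run:
```python
from rig import r
import cv2
cv2.imwrite("pics/s1.png",cv2.resize(r.grab_frame("side")[180:340,150:350,::-1],None,fx=3,fy=3))
```

```text
(no output)
```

View pics/s1.png

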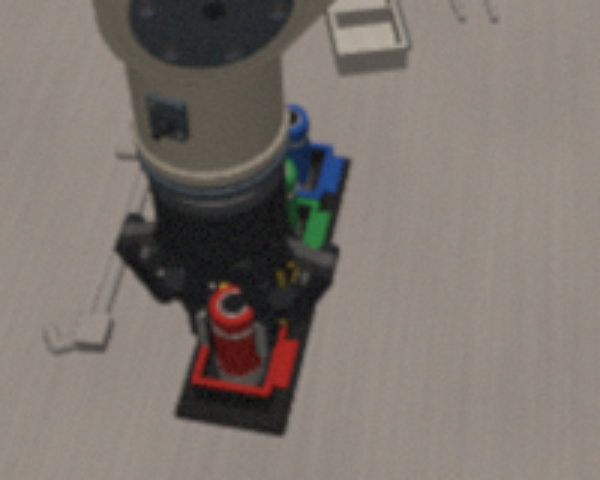

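The red socket is held upright between the pads (crop pixel ~(235,330)), so I'll lift and carry it.

carry_out(targets=[{"dp": [0, 0, -8], "yaw": 0}, {"dp": [0, 0, -25], "yaw": 0}, {"dp": [0, 0, -50], "yaw": 0}, {"dp": [0, 0, -75], "yaw": 0}, {"dp": [0, 0, -95], "yaw": 0}, {"dp": [0, 0, -106], "yaw": 0}, {"dp": [0, 0, -106], "yaw": 0}])

```text
clock: 4.03
eef_pos: [561.9, 236.8, 161.1]
tcp_rot: [3.14, -0.001, 1.514]
contact_force: [0.4, 1.0, -1.2]
opening: 0.34
grasp_force: 39.6
```

carry_out(targets=[{"dp": [-20, 1, 0], "yaw": 0}, {"dp": [-65, 4, 0], "yaw": -3}, {"dp": [-113, 7, 0], "yaw": -5}, {"dp": [-163, 9, 0], "yaw": -7}, {"dp": [-213, 12, 0], "yaw": -9}, {"dp": [-263, 15, 0], "yaw": -11}, {"dp": [-313, 18, 0], "yaw": -13}, {"dp": [-363, 21, 0], "yaw": -15}, {"dp": [-410, 24, 0], "yaw": -17}, {"dp": [-450, 26, 0], "yaw": -18.5}, {"dp": [-472, 27.2, 0], "yaw": -19.6}, {"dp": [-478.2, 27.5, 0], "yaw": -19.6}])

```text
clock: 5.52
eef_pos: [560.6, -244.1, 158.9]
tcp_rot: [-3.14, -0.001, 1.854]
contact_force: [-0.4, 0.7, -1.5]
opening: 0.338
grasp_force: 39.5
```

carry_out(targets=[{"dp": [0, 0, 0], "yaw": 0}, {"dp": [0, 0, 0], "yaw": 0}, {"dp": [0, 0, 20], "yaw": 0}, {"dp": [0, 0, 45], "yaw": 0}, {"dp": [0, 0, 65], "yaw": 0}, {"dp": [0, 0, 80], "yaw": 0}, {"dp": [0, 0, 92], "yaw": 0}, {"dp": [0, 0, 92], "yaw": 0}])

```text
clock: 6.52
eef_pos: [561.5, -242.2, 67.2]
tcp_rot: [-3.14, -0.001, 1.856]
contact_force: [0.5, 0.4, -2.1]
opening: 0.343
grasp_force: 39.6
```

Run:
```python
from rig import r
import cv2
cv2.imwrite("pics/s2.png",cv2.resize(r.grab_frame("side")[80:240,180:380,::-1],None,fx=3,fy=3))
```

```text
(no output)
```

View pics/s2.png

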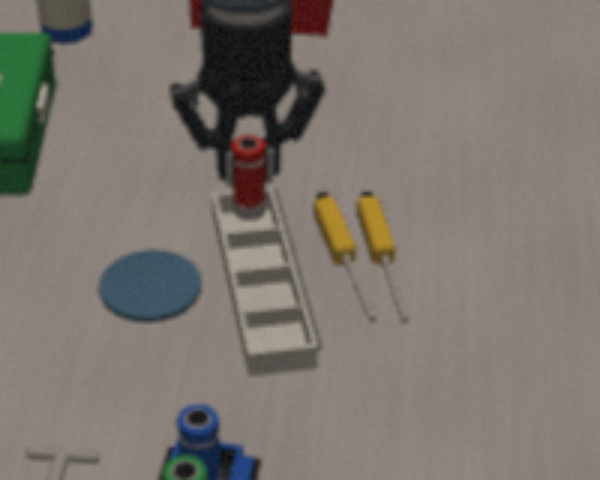

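The red socket, at crop pixel ~(250,200), is centred over the far pocket and upright. I'll lower it onto the floor.

carry_out(targets=[{"dp": [0, 0, 8], "yaw": 0}, {"dp": [0, 0, 15], "yaw": 0}, {"dp": [0, 0, 19], "yaw": 0}, {"dp": [0, 0, 20.5], "yaw": 0}, {"dp": [0, 0, 20.5], "yaw": 0}, {"dp": [0, 0, 20.5], "yaw": 0}])

```text
clock: 7.32
eef_pos: [562.0, -242.4, 47.6]
tcp_rot: [3.141, 0.0, 1.856]
contact_force: [0.0, 1.0, -1.2]
opening: 0.337
grasp_force: 39.9
```

carry_out(targets=[{"dp": [0, 0, 0.5], "yaw": 0}, {"dp": [0, 0, 1], "yaw": 0}, {"dp": [0, 0, 1.5], "yaw": 0}, {"dp": [0, 0, 1.5], "yaw": 0}])

```text
clock: 7.82
eef_pos: [562.2, -242.6, 47.4]
tcp_rot: [3.141, 0.001, 1.856]
contact_force: [-5.3, 1.5, 13.5]
opening: 0.342
grasp_force: 41.2
```

Contact at z≈47.4, so the socket is on the floor. I'll relieve the pressure slightly, release and rise.

carry_out(targets=[{"dp": [0, 0, -1], "yaw": 0}, {"dp": [0, 0, -1], "yaw": 0}, {"dp": [0, 0, -1], "yaw": 0}])

```text
clock: 8.2
eef_pos: [562.1, -242.5, 47.5]
tcp_rot: [3.141, 0.0, 1.857]
contact_force: [-2.0, -0.3, 7.5]
opening: 0.341
grasp_force: 40.1
```

carry_out(targets=[{"dp": [0, 0, 0], "yaw": 0}, {"dp": [0, 0, 0], "yaw": 0}, {"dp": [0, 0, 0], "yaw": 0}, {"dp": [0, 0, 0], "yaw": 0}, {"dp": [0, 0, -20], "yaw": 0}, {"dp": [0, 0, -50], "yaw": 0}, {"dp": [0, 0, -85], "yaw": 0}, {"dp": [0, 0, -113], "yaw": 0}, {"dp": [0, 0, -113], "yaw": 0}], fingers=0.5)

```text
clock: 9.32
eef_pos: [563.6, -243.1, 163.8]
tcp_rot: [3.137, 0.004, 1.856]
contact_force: [0.8, 0.5, 0.3]
opening: 0.749
grasp_force: 0.0
```

carry_out(targets=[{"dp": [51, 14.5, 0], "yaw": 2.5}, {"dp": [103, 29, 0], "yaw": 5}, {"dp": [154, 43, 0], "yaw": 7.5}, {"dp": [206, 58, 0], "yaw": 10}, {"dp": [257, 72, 0], "yaw": 12.5}, {"dp": [309, 87, 0], "yaw": 15}, {"dp": [360, 101, 0], "yaw": 17.5}, {"dp": [400, 112, 0], "yaw": 19.6}, {"dp": [411.4, 115.6, 0], "yaw": 19.6}, {"dp": [411.4, 115.6, 0], "yaw": 19.6}, {"dp": [411.4, 115.6, 0], "yaw": 19.6}])

```text
clock: 10.7
eef_pos: [556.8, 183.7, 159.8]
tcp_rot: [-3.141, 0.001, 1.514]
contact_force: [0.1, -0.4, -0.0]
opening: 0.745
grasp_force: 0.0
```

carry_out(targets=[{"dp": [0, 0, 30], "yaw": 0}, {"dp": [0, 0, 60], "yaw": 0}, {"dp": [0, 0, 85], "yaw": 0}, {"dp": [0, 0, 100], "yaw": 0}, {"dp": [0, 0, 106], "yaw": 0}, {"dp": [0, 0, 106], "yaw": 0}, {"dp": [0, 0, 106], "yaw": 0}])

```text
clock: 11.58
eef_pos: [557.5, 185.1, 54.8]
tcp_rot: [3.14, -0.0, 1.514]
contact_force: [0.4, -0.2, 0.5]
opening: 0.753
grasp_force: 0.0
```

carry_out(targets=[{"dp": [0, 0, 0], "yaw": 0}, {"dp": [0, 0, 0], "yaw": 0}, {"dp": [0, 0, 0], "yaw": 0}, {"dp": [0, 0, 0], "yaw": 0}, {"dp": [0, 0, 0], "yaw": 0}, {"dp": [0, 0, 0], "yaw": 0}], fingers=-1, grip_force=40)

```text
clock: 12.32
eef_pos: [557.0, 185.1, 54.5]
tcp_rot: [3.141, -0.0, 1.514]
contact_force: [-2.0, 0.3, 5.7]
opening: 0.34
grasp_force: 39.2
```

Run:
```python
from rig import r
import cv2
cv2.imwrite("pics/s3.png",cv2.resize(r.grab_frame("side")[100:340,170:370,::-1],None,fx=2.4,fy=2.4))
```

```text
(no output)
```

View pics/s3.png

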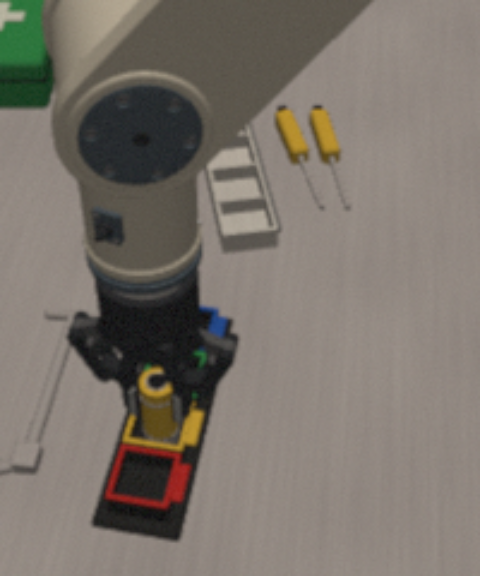

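The yellow socket is gripped upright at crop pixel ~(157,405) and the red cup is empty. Lifting and carrying yellow.

carry_out(targets=[{"dp": [0, 0, -8], "yaw": 0}, {"dp": [0, 0, -25], "yaw": 0}, {"dp": [0, 0, -50], "yaw": 0}, {"dp": [0, 0, -75], "yaw": 0}, {"dp": [0, 0, -95], "yaw": 0}, {"dp": [0, 0, -106], "yaw": 0}, {"dp": [0, 0, -106], "yaw": 0}])

```text
clock: 13.25
eef_pos: [557.4, 185.1, 161.0]
tcp_rot: [3.14, -0.001, 1.514]
contact_force: [-0.5, -0.5, -3.3]
opening: 0.338
grasp_force: 39.6
```

carry_out(targets=[{"dp": [-18, 0.5, 0], "yaw": 0}, {"dp": [-55, 1.5, 0], "yaw": -3}, {"dp": [-97, 3, 0], "yaw": -5}, {"dp": [-139, 4, 0], "yaw": -7}, {"dp": [-181, 5, 0], "yaw": -9}, {"dp": [-223, 6.5, 0], "yaw": -12}, {"dp": [-265, 8, 0], "yaw": -14}, {"dp": [-307, 9, 0], "yaw": -16}, {"dp": [-343, 10, 0], "yaw": -18}, {"dp": [-367, 10.8, 0], "yaw": -19.6}, {"dp": [-375.5, 11, 0], "yaw": -19.6}, {"dp": [-375.5, 11, 0], "yaw": -19.6}])

```text
clock: 14.75
eef_pos: [546.1, -190.8, 159.4]
tcp_rot: [-3.141, -0.001, 1.855]
contact_force: [-0.7, 0.1, -2.0]
opening: 0.339
grasp_force: 39.6
```

carry_out(targets=[{"dp": [0, 0, 0], "yaw": 0}, {"dp": [0, 0, 20], "yaw": 0}, {"dp": [0, 0, 45], "yaw": 0}, {"dp": [0, 0, 70], "yaw": 0}, {"dp": [0, 0, 88], "yaw": 0}, {"dp": [0, 0, 100], "yaw": 0}, {"dp": [0, 0, 107], "yaw": 0}, {"dp": [0, 0, 111], "yaw": 0}, {"dp": [0, 0, 112.5], "yaw": 0}, {"dp": [0, 0, 113.5], "yaw": 0}, {"dp": [0, 0, 113.5], "yaw": 0}, {"dp": [0, 0, 113.5], "yaw": 0}])

```text
clock: 16.25
eef_pos: [547.0, -190.8, 47.5]
tcp_rot: [3.141, 0.001, 1.856]
contact_force: [-1.8, 0.2, 6.2]
opening: 0.34
grasp_force: 40.5
```

Run:
```python
from rig import r
import cv2
cv2.imwrite("pics/s4.png",cv2.resize(r.grab_frame("side")[80:240,180:380,::-1],None,fx=3,fy=3))
```

```text
(no output)
```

View pics/s4.png

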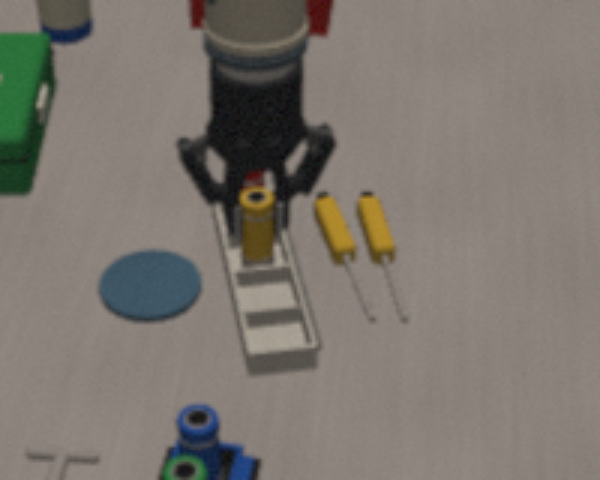

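Yellow is seated upright in the second-from-right pocket at crop pixel ~(258,235), with 6 N floor contact. I'll release it and fetch green.

carry_out(targets=[{"dp": [0, 0, 0], "yaw": 0}, {"dp": [0, 0, 0], "yaw": 0}, {"dp": [0, 0, 0], "yaw": 0}, {"dp": [0, 0, 0], "yaw": 0}, {"dp": [0, 0, -20], "yaw": 0}, {"dp": [0, 0, -50], "yaw": 0}, {"dp": [0, 0, -85], "yaw": 0}, {"dp": [0, 0, -113.5], "yaw": 0}, {"dp": [0, 0, -113.5], "yaw": 0}], fingers=0.5)

```text
clock: 17.42
eef_pos: [548.1, -191.1, 162.2]
tcp_rot: [3.138, 0.003, 1.856]
contact_force: [-0.2, 0.2, -0.9]
opening: 0.755
grasp_force: 0.0
```

carry_out(targets=[{"dp": [45, 14.5, 0], "yaw": 3}, {"dp": [90, 29, 0], "yaw": 6}, {"dp": [135, 43.5, 0], "yaw": 9}, {"dp": [180, 58, 0], "yaw": 12}, {"dp": [225, 72.5, 0], "yaw": 15}, {"dp": [270, 87, 0], "yaw": 18}, {"dp": [295, 95, 0], "yaw": 19.6}, {"dp": [303.4, 97.8, 0], "yaw": 19.6}, {"dp": [303.4, 97.8, 0], "yaw": 19.6}, {"dp": [303.4, 97.8, 0], "yaw": 19.6}])

```text
clock: 18.68
eef_pos: [554.9, 127.0, 159.7]
tcp_rot: [-3.141, 0.0, 1.514]
contact_force: [-0.8, -0.4, -0.6]
opening: 0.749
grasp_force: 0.0
```

carry_out(targets=[{"dp": [0, 0, 30], "yaw": 0}, {"dp": [0, 0, 60], "yaw": 0}, {"dp": [0, 0, 85], "yaw": 0}, {"dp": [0, 0, 100], "yaw": 0}, {"dp": [0, 0, 106], "yaw": 0}, {"dp": [0, 0, 106], "yaw": 0}, {"dp": [0, 0, 106], "yaw": 0}])

```text
clock: 19.55
eef_pos: [555.7, 128.1, 54.8]
tcp_rot: [3.14, -0.0, 1.514]
contact_force: [-0.3, -0.2, 0.6]
opening: 0.75
grasp_force: 0.0
```

carry_out(targets=[{"dp": [0, 0, 0], "yaw": 0}, {"dp": [0, 0, 0], "yaw": 0}, {"dp": [0, 0, 0], "yaw": 0}, {"dp": [0, 0, 0], "yaw": 0}, {"dp": [0, 0, 0], "yaw": 0}, {"dp": [0, 0, 0], "yaw": 0}], fingers=-1, grip_force=40)

```text
clock: 20.3
eef_pos: [555.3, 128.2, 54.5]
tcp_rot: [3.141, -0.0, 1.514]
contact_force: [-0.9, -0.1, 5.4]
opening: 0.341
grasp_force: 39.3
```

carry_out(targets=[{"dp": [0, 0, -8], "yaw": 0}, {"dp": [0, 0, -25], "yaw": 0}, {"dp": [0, 0, -50], "yaw": 0}, {"dp": [0, 0, -75], "yaw": 0}, {"dp": [0, 0, -95], "yaw": 0}, {"dp": [0, 0, -106], "yaw": 0}, {"dp": [0, 0, -106], "yaw": 0}])

```text
clock: 21.18
eef_pos: [555.5, 128.1, 161.0]
tcp_rot: [3.14, -0.0, 1.514]
contact_force: [-0.0, 0.4, -1.1]
opening: 0.342
grasp_force: 39.6
```

Green is held; carrying and lowering.

carry_out(targets=[{"dp": [-15, -0.5, 0], "yaw": 0}, {"dp": [-45, -1.5, 0], "yaw": -3}, {"dp": [-80, -2.5, 0], "yaw": -6}, {"dp": [-115, -3.5, 0], "yaw": -9}, {"dp": [-150, -4.7, 0], "yaw": -11}, {"dp": [-185, -6, 0], "yaw": -14}, {"dp": [-220, -7, 0], "yaw": -17}, {"dp": [-248, -7.8, 0], "yaw": -19}, {"dp": [-263, -8.3, 0], "yaw": -19.6}, {"dp": [-267.8, -8.4, 0], "yaw": -19.6}, {"dp": [-267.8, -8.4, 0], "yaw": -19.6}])

```text
clock: 22.55
eef_pos: [531.0, -139.0, 159.4]
tcp_rot: [-3.141, -0.001, 1.855]
contact_force: [-0.1, 0.1, -2.0]
opening: 0.341
grasp_force: 39.5
```

carry_out(targets=[{"dp": [0, 0, 0], "yaw": 0}, {"dp": [0, 0, 20], "yaw": 0}, {"dp": [0, 0, 45], "yaw": 0}, {"dp": [0, 0, 70], "yaw": 0}, {"dp": [0, 0, 88], "yaw": 0}, {"dp": [0, 0, 100], "yaw": 0}, {"dp": [0, 0, 107], "yaw": 0}, {"dp": [0, 0, 111], "yaw": 0}, {"dp": [0, 0, 112.5], "yaw": 0}, {"dp": [0, 0, 113.5], "yaw": 0}, {"dp": [0, 0, 113.5], "yaw": 0}, {"dp": [0, 0, 113.5], "yaw": 0}])

```text
clock: 24.05
eef_pos: [531.8, -139.0, 47.5]
tcp_rot: [3.141, 0.0, 1.856]
contact_force: [-2.5, -0.8, 5.9]
opening: 0.342
grasp_force: 40.5
```

Run:
```python
from rig import r
import cv2
cv2.imwrite("pics/s5.png",cv2.resize(r.grab_frame("side")[80:240,180:380,::-1],None,fx=3,fy=3))
```

```text
(no output)
```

View pics/s5.png

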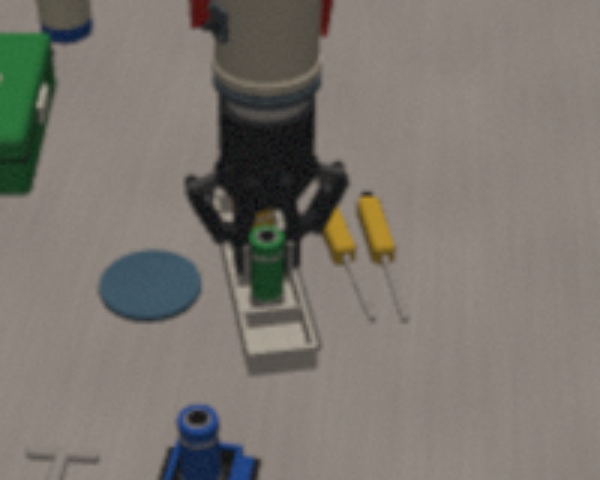

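Green is seated in its pocket at crop pixel ~(267,270). I'll release it and fetch blue.

carry_out(targets=[{"dp": [0, 0, 0], "yaw": 0}, {"dp": [0, 0, 0], "yaw": 0}, {"dp": [0, 0, 0], "yaw": 0}, {"dp": [0, 0, 0], "yaw": 0}, {"dp": [0, 0, -20], "yaw": 0}, {"dp": [0, 0, -50], "yaw": 0}, {"dp": [0, 0, -85], "yaw": 0}, {"dp": [0, 0, -113.5], "yaw": 0}, {"dp": [0, 0, -113.5], "yaw": 0}], fingers=0.5)

```text
clock: 25.22
eef_pos: [533.0, -139.2, 162.1]
tcp_rot: [3.138, 0.002, 1.856]
contact_force: [-0.2, -0.7, 1.0]
opening: 0.751
grasp_force: 0.0
```

carry_out(targets=[{"dp": [40, 16.5, 0], "yaw": 4}, {"dp": [80, 33, 0], "yaw": 8}, {"dp": [120, 49, 0], "yaw": 12}, {"dp": [160, 66, 0], "yaw": 16}, {"dp": [190, 78, 0], "yaw": 19}, {"dp": [202.2, 82.9, 0], "yaw": 19.6}, {"dp": [202.2, 82.9, 0], "yaw": 19.6}, {"dp": [202.2, 82.9, 0], "yaw": 19.6}])

```text
clock: 26.22
eef_pos: [553.8, 77.6, 159.6]
tcp_rot: [-3.141, 0.0, 1.515]
contact_force: [-0.7, 0.7, -0.9]
opening: 0.751
grasp_force: 0.0
```

carry_out(targets=[{"dp": [0, 0, 30], "yaw": 0}, {"dp": [0, 0, 60], "yaw": 0}, {"dp": [0, 0, 85], "yaw": 0}, {"dp": [0, 0, 100], "yaw": 0}, {"dp": [0, 0, 106], "yaw": 0}, {"dp": [0, 0, 106], "yaw": 0}, {"dp": [0, 0, 106], "yaw": 0}])

```text
clock: 27.1
eef_pos: [554.7, 78.5, 54.8]
tcp_rot: [3.14, -0.0, 1.514]
contact_force: [-0.5, 0.0, 0.0]
opening: 0.752
grasp_force: 0.0
```

carry_out(targets=[{"dp": [0, 0, 0], "yaw": 0}, {"dp": [0, 0, 0], "yaw": 0}, {"dp": [0, 0, 0], "yaw": 0}, {"dp": [0, 0, 0], "yaw": 0}, {"dp": [0, 0, 0], "yaw": 0}, {"dp": [0, 0, 0], "yaw": 0}], fingers=-1, grip_force=40)

```text
clock: 27.85
eef_pos: [554.4, 78.6, 54.5]
tcp_rot: [3.141, -0.0, 1.514]
contact_force: [-1.1, -0.7, 5.9]
opening: 0.341
grasp_force: 39.3
```

carry_out(targets=[{"dp": [0, 0, -8], "yaw": 0}, {"dp": [0, 0, -25], "yaw": 0}, {"dp": [0, 0, -50], "yaw": 0}, {"dp": [0, 0, -75], "yaw": 0}, {"dp": [0, 0, -95], "yaw": 0}, {"dp": [0, 0, -106], "yaw": 0}, {"dp": [0, 0, -106], "yaw": 0}])

```text
clock: 28.72
eef_pos: [554.6, 78.6, 161.0]
tcp_rot: [3.14, -0.0, 1.514]
contact_force: [0.2, 0.0, -2.6]
opening: 0.339
grasp_force: 39.6
```

carry_out(targets=[{"dp": [-12, -2, 0], "yaw": -1}, {"dp": [-36, -6, 0], "yaw": -4}, {"dp": [-64, -11, 0], "yaw": -8}, {"dp": [-92, -15.5, 0], "yaw": -11}, {"dp": [-120, -20, 0], "yaw": -14}, {"dp": [-145, -24.5, 0], "yaw": -17}, {"dp": [-162, -27.5, 0], "yaw": -19.6}, {"dp": [-167.5, -28.4, 0], "yaw": -19.6}, {"dp": [-167.5, -28.4, 0], "yaw": -19.6}])

```text
clock: 29.85
eef_pos: [516.1, -87.0, 159.5]
tcp_rot: [-3.141, -0.0, 1.855]
contact_force: [0.3, -0.2, -2.3]
opening: 0.34
grasp_force: 39.6
```

carry_out(targets=[{"dp": [0, 0, 0], "yaw": 0}, {"dp": [0, 0, 20], "yaw": 0}, {"dp": [0, 0, 45], "yaw": 0}, {"dp": [0, 0, 70], "yaw": 0}, {"dp": [0, 0, 88], "yaw": 0}, {"dp": [0, 0, 100], "yaw": 0}, {"dp": [0, 0, 107], "yaw": 0}, {"dp": [0, 0, 111], "yaw": 0}, {"dp": [0, 0, 112.5], "yaw": 0}, {"dp": [0, 0, 113.5], "yaw": 0}, {"dp": [0, 0, 113.5], "yaw": 0}, {"dp": [0, 0, 113.5], "yaw": 0}])

```text
clock: 31.35
eef_pos: [516.6, -87.2, 47.5]
tcp_rot: [3.141, 0.0, 1.856]
contact_force: [-2.6, 1.2, 6.4]
opening: 0.341
grasp_force: 40.8
```

Run:
```python
from rig import r
import cv2
cv2.imwrite("pics/s6.png",cv2.resize(r.grab_frame("side")[80:240,180:380,::-1],None,fx=3,fy=3))
```

```text
(no output)
```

View pics/s6.png

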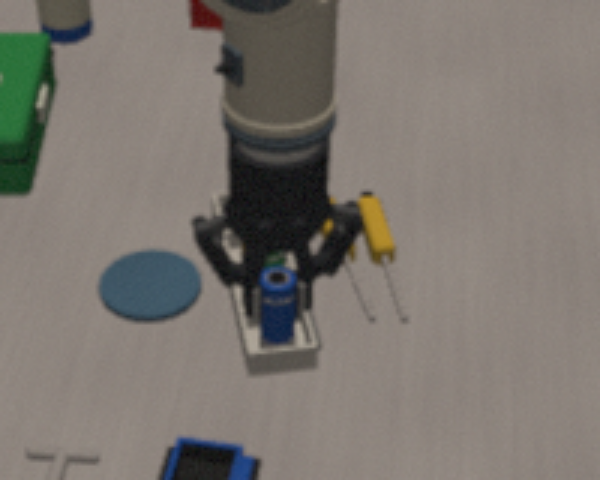

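Blue is seated in the near pocket at crop pixel ~(278,305). I'll release it, move aside and do a final check from above.

carry_out(targets=[{"dp": [0, 0, 0], "yaw": 0}, {"dp": [0, 0, 0], "yaw": 0}, {"dp": [0, 0, 0], "yaw": 0}, {"dp": [0, 0, 0], "yaw": 0}, {"dp": [0, 0, -20], "yaw": 0}, {"dp": [0, 0, -50], "yaw": 0}, {"dp": [0, 0, -85], "yaw": 0}, {"dp": [0, 0, -113.5], "yaw": 0}, {"dp": [0, 0, -113.5], "yaw": 0}], fingers=0.5)

```text
clock: 32.52
eef_pos: [517.8, -87.3, 162.1]
tcp_rot: [3.138, 0.002, 1.856]
contact_force: [-0.1, -0.0, 0.5]
opening: 0.75
grasp_force: 0.0
```

carry_out(targets=[{"dp": [45, 0, 0], "yaw": 0}, {"dp": [90, 0, 0], "yaw": 0}, {"dp": [135, 0, 0], "yaw": 0}, {"dp": [180, 0, 0], "yaw": 0}, {"dp": [225, 0, 0], "yaw": 0}, {"dp": [270, 0, 0], "yaw": 0}, {"dp": [315, 0, 0], "yaw": 0}, {"dp": [350, 0, 0], "yaw": 0}, {"dp": [350, 0, 0], "yaw": 0}, {"dp": [350, 0, 0], "yaw": 0}])

```text
clock: 33.78
eef_pos: [417.2, 248.1, 159.2]
tcp_rot: [-3.14, 0.001, 1.857]
contact_force: [0.1, -0.9, 0.3]
opening: 0.748
grasp_force: 0.0
```

Run:
```python
from h import *
im=r.grab_frame("top")[...,::-1]; T=r.get_calibration("top")
b=cv2.resize(im[155:235,275:415],None,fx=5,fy=5,interpolation=cv2.INTER_CUBIC)
a=np.linspace(0,6.28,60)
for y in(81,27,-27,-81):
    p=body((539.4,-164.6,.286),[[0,y,79]])[0]
    u=proj(T,np.c_[p[0]+15*np.cos(a),p[1]+15*np.sin(a),0*a+79])
    cv2.polylines(b,[np.int32((u-[275,155])*5+2)],True,(255,0,255),1)
cv2.imwrite("pics/fin.png",b)
```

```text
(no output)
```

View pics/fin.png

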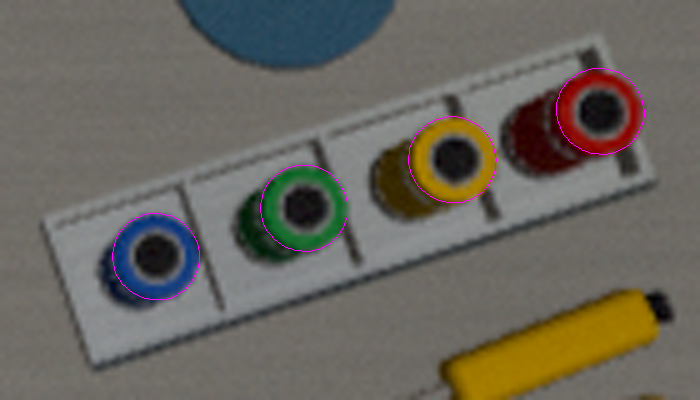

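All four sockets match their predicted outlines, at crop pixels ~(156,256), (305,207), (455,158) and (600,111): blue, green, yellow, red from the left. Handing in.

```bash
python3 -c "
from rig import r
print(r.sign_off())"
```

```text
the job is handed in; nothing more can be done
None
```

All four sockets now stand upright and released in the steel rack in reversed order (blue, green, yellow, red from the left), and the job is handed in; sign-off returned no verdict.

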